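Clamp a wax block with a pinch-tab locking knob

ROBOT

A 7-joint arm with a two-finger parallel gripper is mounted at the origin on a cart in front of the work surface, level with it; the furniture and walls round the work are solid. World frame = base frame: x ahead of the robot, y to its left, z up, the work surface at z = 0. Lengths are in mm, angles in rad, forces in N, time in s.
With the tool pointing down it reaches from about 400 to 875 mm from the base axis. Payload 19.3 kg.
Tool frame: the origin (TCP) lies on the centre line of the jaws, within the pads' length; the fingertips stand 19 mm ahead of it and the grasp point (between the pads) is the TCP; z points along the fingers, y is the line along which they close (so a half turn about z gives the same grasp; the last joint's range is limited). The gripper opens to 85 mm and grips with 20 to 120 N. Pads are 22 mm wide; open, the fingers measure 114 mm over their backs; the gripper's body (76 mm by 85 mm) begins 54 mm behind the grasp point. The pads swing forward as they close: fully open they stand 13 mm farther back than shut.
Start: joints at [-1.275, 0.521, -0.036, 1.599, 0.021, 1.021, -0.113], TCP at [223.578, 583.633, 250.291] pointing down, gripper open.
Joint ranges: [-2.91, 2.91], [-0.3, 2.13], [-1.5, 1.42], [0.17, 2.43], [-1.26, 4.41], [0.16, 1.93], [-2.52, 2.52]. Speed limits (rad/s): [1.89, 1.89, 2.39, 2.39, 3.01, 3.01, 3.01].

INTERFACE

Orientations are given as a unit quaternion [w, x, y, z].
In Python, from station import monitor, viewer, job gives the robot as it stands. The module is installed in compiled form; this text tells all that it offers.
- The arm moves only by the tool jog_arm, never from a script. Its argument "plan" is a list of rows, each an object with "offset": the shift along the tool's x, y, z in cm, a list of three; "spin": the turn about the tool's z in degrees. In form: [{"offset": [dx, dy, dz], "spin": spin}, ...]. A call has 1 to 8 rows; each row shifts and turns the commanded pose from where the row before left it, along the tool's axes as they then stand; what a row does not reach is not made up. A row lasts 1/12 s, in which the tool goes at most 41.7 mm and 7.16 degrees, less where a joint would pass 70% of its speed; a pose out of reach is approached as far as the arm can. A call is refused whole if a number of a shift passes 4.17 or a number of a turn 7.16, either way. A call with a gripper value outside its range is refused whole. "claw" is the finger opening in cm, from 0 to 8.54, set as the call begins (left out, the last holds). The fingers move at their own pace and stop on an object; "newtons" is the grip in N (left out, the last holds). Time passes only in rows, so rows that do not move let the fingers close. It gives the time, the measured TCP pose, the force, the opening and the grip force at its end, in the units of the state.
- monitor.observe(): the state, without advancing time (a new reading comes with each control period).
- viewer.read_camera(name): name is "side" or "top" or "wrist"; returns a dict with "img" (384x512x3 uint8, blue, green, red), "fx", "fy", "cx", "cy" (pixels), "k1" (the pictures are not rectified: a ray, as slopes to the right and down, at radius r is drawn at 1 + k1 r^2 times it, then the intrinsics apply), "rvec" (rotation vector, rad) and "tvec" (3), from world to camera coordinates, as OpenCV has them. Camera axes: x right, y down, z forward; pixel columns grow to the right and rows downward; lengths in mm; the calibration is good to about 2 mm. A picture is of the moment at which its call begins. There is no depth.
- job.close_job(): hands the job in; it is judged then, once.
The state is a dict: "time_s": time; "joints": joint angles; "joint_velocities": joint speeds; "tau": joint torques, N m; "tcp_pos": TCP position; "eef_rot": TCP orientation; "ft_force": force on the tool from outside, world axes, zero at the start; "moment": the same for the moment, N m; "width": finger opening in mm; "finger_force": force on a finger pad.
Only numpy, scipy, OpenCV 4.12 (cv2) and the standard library are available. Lean on these libraries where they do the work, as an engineer would, in place of code of your own. Each camera call takes 0.05 s, during which the arm holds its last target. There are 200 camera calls.

TASK

Lay the green wax block flat on the bed of the blue clamp, between the two cork-faced jaws, and let go of it. Then pinch both red tabs of the clamp's knob to unlock it, turn the knob clockwise until the jaw bears on the wax firmly (about 15 N) without denting it, and let go so that both tabs spring out and lock the knob. Do not drag the clamp about, and leave the blue jar, the tin and the loupe where they are.

Things in the scene. Friction and masses are not known exactly. Their poses are not given: they have to be found in the camera images.
- clamp: heavy blue clamp (5 kg) on rubber feet; place and direction vary. Origin on the bench (z = 0), x along the clamp from fixed jaw to knob, z up. Base plate x -108 to +96, y +-46 mm, 8 mm thick. On it a rail 36 mm wide, its top (the bed) 24 mm above the bench, runs from the fixed jaw to the gear housing (x -1 to 85, y +-43 mm, 42 mm high). Knob axis upright at x = 42 mm, y = 0.
- fixed_jaw: cork-faced fixed jaw: face at x = -80 mm in the clamp's frame (same frame), 36 mm wide, top 40 mm above the bench. The moving jaw faces it (34 mm wide, 41 mm above the bench) and starts 35 to 45 mm away, a different gap every time that no reading reports. Its sprung face yields 1 mm per 4.5 N, up to 10 mm, once block and fixed jaw touch; the jaw pushes a loose block home.
- bed_centre (a point): point on the bed, 24 mm above the bench, 15 mm from the fixed jaw's face (x = -65 mm in the clamp's frame): the middle of a clamped block's underside comes to lie here. Axes as the clamp's. A block laid with its middle 2.5 mm from here towards the knob (+x) clears both jaws at every gap.
- wax_centre (a point): centre of the green wax block, axes as the block's: 30 mm (x) by 45 mm (y) by 16 mm high (z), about 60 g, lying flat. It is clamped across its 30 mm width, block's x along the clamp's x (either way round); its 45 mm length then overhangs the rail on both sides, so that it can be held by its ends (45 mm apart) while it is laid in.
- wax_block: the same wax block, origin at the middle of its underside. With more than 28 N between the jaws it dents; left with less than 7.5 N it would slip while it is carved, with more than 20.5 N it would creep; about 15 N is right. Locking may take off up to 6 N or add 3 N.
- knob_grip (a point): point on the knob's axis, 72 mm above the bench, level with the tabs; turns with the knob. Red tabs on its +y and -y sides: flat outer faces 24 mm wide, 55 to 86 mm above the bench, 56 mm apart when out, 46 mm when home. The black cap over them is 43 mm across, top 89 mm above the bench; the black body between them measures 53 mm along x.
- ring_top (a point): centre of the top of the ring of 48 inward steel teeth round the foot of the knob: 87 mm across, 50 mm above the bench. Fingertips at the tabs must stay above it. The tabs' dogs lock the knob in its notches, 7.5 degrees apart (about 8 N of jaw force).
- knob (a joint): knob angle, rad: 0 at the start, growing clockwise seen from above (tightening, up to 2.0). 1 rad moves the jaw 14 mm, so the jaw's force is felt as 0.014 N m per N (0.21 N m at 15 N), on top of the knob's own drag of about 0.03 N m; over the first 0.3 rad the jaw is still free. It takes about 0.6 to 1.4 rad to clamp the block. The squeezed jaw turns an unlocked knob back.
- tab_a (a joint): travel of the red tab on the knob's +y side, m: 0 sprung out with its dog in a notch (locked), 0.005 pinched home. 8 N starts it, 12 N pushes it home; from 0.0035 the dog is clear of the teeth. Let go over a tooth it slides into a notch beside it, turning the knob up to 4 degrees; right on a tooth's tip it may hang at 0.0035, then pinch and turn on a little.
- tab_b (a joint): the same for the tab on the knob's -y side. Both must be pinched for the knob to turn.
- blue_jar: bystander: little blue jar with a white cap, 34 x 34 x 36 mm, loose; origin at the middle of its underside
- pin_tin: bystander: round white tin, 56 mm across, 28 mm high, loose; origin at the middle of its underside
- loupe: bystander: black folding loupe, 29 x 56 x 15 mm, loose; origin at the middle of its underside
Not all that is in view belongs to the job. Of the things that look like the wax_block, take the one that is farthest to the robot's right at the start.

How it is judged:
By the outcome, as a careful person would: the job done as asked, in the order asked, and still so for the second after the job is handed in, with the robot touching nothing.
It also fails if it takes over 58 s, if anything falls off the work surface, if the arm or the gripper's body presses on something with over 40 N, if the wrist force passes 120 N, or if a joint passes its speed limit or range.

## Working session

There is one attempt and no reset: what is moved stays moved. The work goes in short steps, Python scripts to look and compute and a tool call to move; the robot and the scene stay as the last step left them, time stands still between calls to the robot, and variables do not carry over. Pictures are saved under pics/ and viewed, at most 10 in all, crops included, and the job is handed in when it is done.

Besides the shell and the picture viewer there is one more tool, called after ">>>" by a JSON object that holds its "fn" and its "kwargs". jog_arm: Moves the arm, as the interface text tells. Its arguments: {"type":"object","properties":{"plan":{"type":"array","items":{"type":"object","properties":{"offset":{"type":"array","items":{"type":"number"}},"spin":{"type":"number"}}}},"claw":{"type":"number"},"newtons":{"type":"number"}},"required":["plan"]}

```bash
mkdir -p pics
cat > h.py <<'E'
import numpy as np, cv2
from station import monitor, viewer, job
def cam(n):
    return viewer.read_camera(n)
def save(c,f): cv2.imwrite('pics/'+f,c['img'])
def ray(c,u,v):
    x,y=(u-c['cx'])/c['fx'],(v-c['cy'])/c['fy']
    rd=np.hypot(x,y); r=rd
    for _ in range(20): r=rd/(1+c['k1']*r*r)
    s=r/rd if rd>0 else 1
    R=cv2.Rodrigues(np.array(c['rvec'],float))[0]; t=np.array(c['tvec'],float).ravel()
    return -R.T@t, R.T@np.array([x*s,y*s,1])
def at(c,u,v,z):
    o,d=ray(c,u,v); return o+d*(z-o[2])/d[2]
def px(c,P):
    R=cv2.Rodrigues(np.array(c['rvec'],float))[0]; t=np.array(c['tvec'],float).ravel()
    q=R@np.array(P,float)+t; a=q[:2]/q[2]; a=a*(1+c['k1']*(a@a))
    return np.array([a[0]*c['fx']+c['cx'],a[1]*c['fy']+c['cy']])
E
python3 - <<'E'
from h import *
import pickle
D={n:cam(n) for n in('top','side','wrist')}
pickle.dump(D,open('d0.pkl','wb'))
cv2.imwrite('pics/top0.png',cv2.resize(D['top']['img'],(800,600)))
cv2.imwrite('pics/side0.png',D['side']['img'])
for n in D:
    c=D[n]; print(n,c['fx'],c['k1'],ray(c,256,192))
print(monitor.observe())
E
```

```text
top 352.4121709032481 -0.012738496623001774 (array([ 524.1738597 ,  177.90159501, 1093.86529571]), array([ 0.06625385, -0.0159878 , -0.99782003]))
side 383.20595943154814 -0.010406297234995662 (array([ 348.29617128, -631.20552065,  659.58601043]), array([ 0.24452173,  0.78734905, -0.56622017]))
wrist 285.9694490678882 0.022192868034190235 (array([144.93501665, 613.01008228, 373.33188432]), array([ 0.30280746, -0.10981038, -0.94672831]))
{'time_s': 0.15, 'joints': array([-1.27523243,  0.52189425, -0.03628516,  1.59986412,  0.02120529,
        1.02111632, -0.11281771]), 'joint_velocities': array([-1.82941264e-03, -2.36513814e-03,  6.54390507e-04, -5.82558307e-04,
        3.07613801e-04,  5.75112109e-05,  4.72678735e-05]), 'tau': array([ 2.49206576e-03, -9.27390862e+01,  1.98069781e+00, -3.70056403e+01,
        1.79563381e-02,  6.30558221e-03,  1.12575351e-04]), 'tcp_pos': array([223.50486589, 583.41418311, 249.85236495]), 'eef_rot': array([-3.87730145e-05,  1.81895732e-01,  9.83317722e-01, -4.46933810e-04]), 'ft_force': array([0.10749689, 0.80498079, 0.12638354]), 'moment': array([0.03056694, 0.03507603, 0.00861608]), 'finger_force': 0.0, 'width': 85.57013411527741}
```

View pics/top0.png

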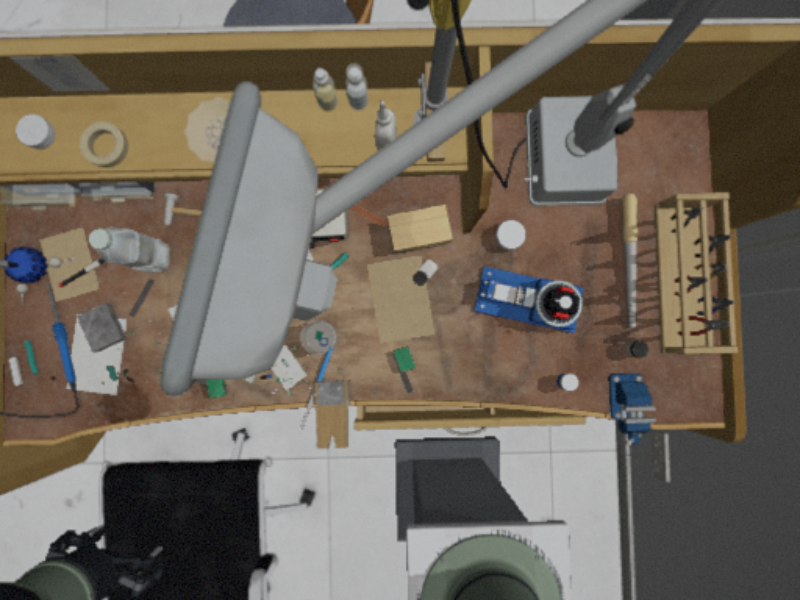

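View pics/side0.png

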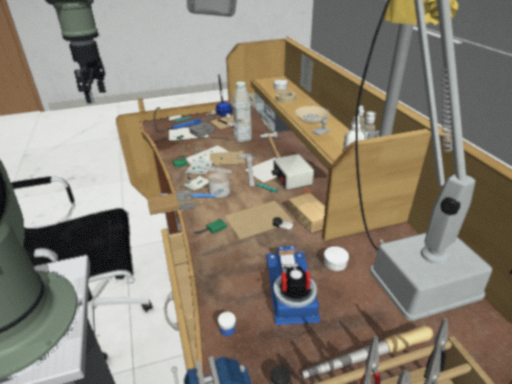

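The top picture shows the clamp at about (530,298) in the 800-wide scale, with the knob at (560,303). There are green blocks at (403,358) and (217,388). I'll zoom in on them.

Run:
```python
import pickle
from h import *
D=pickle.load(open('d0.pkl','rb'))
t,s=D['top'],D['side']
a=cv2.resize(t['img'][160:260,235:385],(750,500),interpolation=cv2.INTER_CUBIC)
cv2.imwrite('pics/ctop.png',a)
b=cv2.resize(s['img'][210:330,190:340],(750,600),interpolation=cv2.INTER_CUBIC)
cv2.imwrite('pics/cside.png',b)
for n in('top','side'):
    c=D[n]; hsv=cv2.cvtColor(c['img'],cv2.COLOR_BGR2HSV)
    for nm,lo,hi in(('green',(60,120,40),(88,255,200)),('blue',(100,150,50),(125,255,255)),('red',(0,170,100),(6,255,255))):
        m=cv2.inRange(hsv,lo,hi)
        k,l,st,ce=cv2.connectedComponentsWithStats(m)
        for i in range(1,k):
            if st[i,4]>15: 
                ys,xs=np.where(l==i); r=cv2.minAreaRect(np.c_[xs,ys].astype(np.float32))
                print(n,nm,st[i],ce[i].round(1),at(c,*ce[i],16).round(0),np.round(r[1],1),round(r[2]))
```

```text
top green [212 162  11  10  33] [217.  166.5] [677. 279.  16.] [ 2.7 12. ] 49
top green [ 16 218   8  21  67] [ 19.4 227.9] [502. 885.  16.] [21.1  3.4] 76
top green [253 222  12  16 121] [258.4 229.7] [480. 156.  16.] [13.6  8.9] 72
top green [ 69 235   5   8  19] [ 71.4 238. ] [468. 726.  16.] [8.  2.4] 68
top green [133 243  11  11 102] [137.7 247.7] [434. 524.  16.] [10. 10.] 0
top blue [  4 159  26  21 412] [ 16.2 169.1] [683. 897.  16.] [25. 20.] 0
top blue [304 171  47  38 701] [324.8 189.4] [599. -51.  16.] [47.5 28.9] 12
top blue [ 34 207  14  38 202] [ 40.7 223.8] [513. 819.  16.] [38.3  6.8] 76
top blue [356 206  13   7  33] [363.7 209.5] [ 534. -169.   16.] [ 5.1 12.6] 72
top blue [203 224   9  20  41] [206.9 234. ] [471. 313.  16.] [ 2.1 20.6] 20
top blue [390 240   7  24  70] [392.6 253.1] [ 399. -252.   16.] [23.1  5.2] 87
top blue [396 240  21  19 203] [405.3 249.4] [ 410. -292.   16.] [22.1 16.2] 76
top blue [400 272  11   5  29] [405.  273.9] [ 336. -288.   16.] [ 4. 10.] 90
top red [355 200   9   4  25] [359.2 201.5] [ 559. -156.   16.] [7.8 2.9] 14
side green [174
[... 303 characters left out ...]
blue [174 120  26   8  58] [188.3 123.5] [517. 817.  16.] [ 2.9 26. ] 74
side blue [295 253  11  18  97] [301.  261.9] [638. -46.  16.] [17.3  7.8] 74
side blue [268 255  13  29 228] [273.9 267. ] [572. -41.  16.] [28.3 10.9] 82
side blue [274 297  45  27 712] [295.4 313.3] [ 569. -177.   16.] [26.3 43.1] 87
side blue [222 329  12   6  32] [227.6 331.8] [ 427. -176.   16.] [ 4.  11.2] 80
side blue [221 359  28  25 314] [233.4 373.5] [ 415. -263.   16.] [27. 24.] 0
side blue [186 376   5   8  19] [187.3 379.8] [ 336. -249.   16.] [4.1 6.6] 18
side red [282 273   5  18  75] [284.  282.4] [577. -92.  16.] [17.  4.] 90
side red [306 272   3  17  42] [307.2 280. ] [ 628. -102.   16.] [16.  2.] 90
```

View pics/ctop.png

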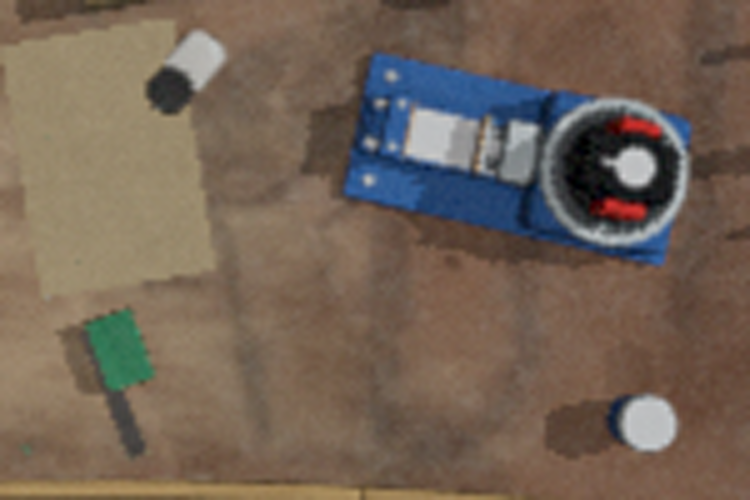

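View pics/cside.png

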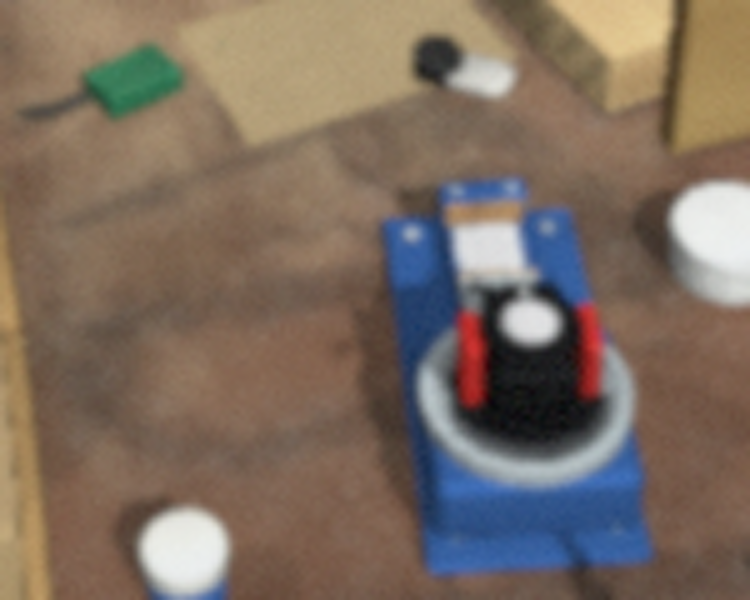

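The crops show the wax block (green, top crop at about (120,350)) lying near a dark strip. The clamp's plate corners are at about (372,52), (345,195), (692,118) and (662,265), and the knob is on the right. The jar is at (648,422), and the tin is beside the clamp in the side view. Next I'll compute the poses.

```bash
cat >> h.py <<'E'
def clamp_fit(c,pts,mods,x0):
    from scipy.optimize import least_squares
    def f(p):
        ca,sa=np.cos(p[2]),np.sin(p[2])
        return np.concatenate([px(c,[p[0]+ca*m[0]-sa*m[1],p[1]+sa*m[0]+ca*m[1],m[2]])-q for m,q in zip(mods,pts)])
    r=least_squares(f,x0); return r.x,r.fun.reshape(-1,2)
def inworld(p,m):
    ca,sa=np.cos(p[2]),np.sin(p[2]); return np.array([p[0]+ca*m[0]-sa*m[1],p[1]+sa*m[0]+ca*m[1],m[2]])
def go(x,y,z,yaw,cmd=None):
    "rows' total from the present pose: offset (cm, tool axes at start), spin deg; yaw = azimuth of tool y, deg"
    from scipy.spatial.transform import Rotation as Ro
    s=monitor.observe(); q=s['eef_rot']; R=Ro.from_quat([q[1],q[2],q[3],q[0]]).as_matrix()
    d=R.T@(np.array([x,y,z])-s['tcp_pos'])/10
    a=np.degrees(np.arctan2(R[1,1],R[0,1])); sp=(a-yaw+90)%180-90
    print('t',round(s['time_s'],2),'pos',s['tcp_pos'].round(1),'yaw',round(a,2),'tilt',R[:,2].round(3),'| off cm',d.round(2),'spin',round(sp,2))
E
python3 - <<'E'
import pickle
from h import *
D=pickle.load(open('d0.pkl','rb')); c=D['top']
pts=np.array([(372,52),(345,195),(692,118),(662,265)])/5-.4+[235,160]
mods=[(-108,46,8),(-108,-46,8),(96,46,8),(96,-46,8)]
p,r=clamp_fit(c,pts,mods,[600,-80,-1.6]); print('clamp',p[:2],np.degrees(p[2]),r.round(1).tolist())
kx=inworld(p,(42,0,72)); print('knob',kx,'bed',inworld(p,(-62.5,0,24)))
for n,o,sc,q in(('top',(235,160),5,[(85,322),(130,310),(153,378),(112,390)]),('side',(190,210),5,[(85,80),(150,45),(183,75),(112,103)])):
    for u in q: print(n,at(D[n],u[0]/sc-.4+o[0],u[1]/sc-.4+o[1],16).round(1))
b=at(c,258.4,229.7,16);print(b)
go(b[0]-25,b[1]+10,200,0)
go(b[0],b[1],200,0)
E
```

```text
clamp [592.14951313 -99.81686595] -103.29286188504277 [[-0.1, -0.2], [-0.6, 0.1], [0.2, 0.2], [0.5, -0.1]]
knob [ 582.49251641 -140.69158202   72.        ] bed [606.52004396 -38.99139559  24.        ]
top [498.2 176.3  16. ]
top [504.9 148.7  16. ]
top [463.2 135.6  16. ]
top [456.5 160.8  16. ]
side [454.7 156.7  16. ]
side [494.3 174.7  16. ]
side [505.  144.2  16. ]
side [464.2 133.7  16. ]
[480.42139658 155.97150115  16.        ]
t 0.15 pos [223.5 583.4 249.9] yaw 69.04 tilt [-0.    -0.001 -1.   ] | off cm [-36.59 -30.68   5.02] spin 69.04
t 0.15 pos [223.5 583.4 249.9] yaw 69.04 tilt [-0.    -0.001 -1.   ] | off cm [-39.28 -30.72   5.02] spin 69.04
```

>>> {"fn": "jog_arm", "kwargs": {"plan": [{"offset": [-3.0, -2.36, 0.4]}, {"offset": [-3.0, -2.36, 0.4]}, {"offset": [-3.0, -2.36, 0.4]}, {"offset": [-3.0, -2.36, 0.4]}, {"offset": [-3.0, -2.36, 0.4]}, {"offset": [-3.0, -2.36, 0.4]}, {"offset": [-3.0, -2.36, 0.4]}, {"offset": [-3.0, -2.36, 0.4]}], "claw": 8.5, "newtons": 30}}

```text
schema error: expected keys offset, spin
```

>>> {"fn": "jog_arm", "kwargs": {"plan": [{"offset": [-3.0, -2.36, 0.4]}, {"offset": [-3.0, -2.36, 0.4]}, {"offset": [-3.0, -2.36, 0.4]}, {"offset": [-3.0, -2.36, 0.4]}, {"offset": [-3.0, -2.36, 0.4]}, {"offset": [0, 0, 0], "spin": 7.1}, {"offset": [0, 0, 0], "spin": 7.1}, {"offset": [0, 0, 0], "spin": 7.1}]}}

```text
schema error: expected keys offset, spin
```

>>> {"fn": "jog_arm", "kwargs": {"plan": [{"offset": [0, 0, 0], "spin": 7.1}, {"offset": [0, 0, 0], "spin": 7.1}, {"offset": [0, 0, 0], "spin": 7.1}, {"offset": [0, 0, 0], "spin": 7.1}, {"offset": [0, 0, 0]}, {"offset": [0, 0, 0]}]}}

```text
schema error: expected keys offset, spin
```

Run:
```python
from h import *
go(480,154,60,19)
c=cam('wrist'); cv2.imwrite('pics/w1.png',c['img'])
hsv=cv2.cvtColor(c['img'],cv2.COLOR_BGR2HSV); m=cv2.inRange(hsv,(55,90,30),(90,255,255))
k,l,st,ce=cv2.connectedComponentsWithStats(m)
i=1+np.argmax(st[1:,4]); print(st[i],ce[i])
ys,xs=np.where(l==i); r=cv2.minAreaRect(np.c_[xs,ys].astype(np.float32))
P=np.array([at(c,u,v,16) for u,v in cv2.boxPoints(r)]); print(P.round(1))
from scipy.spatial import ConvexHull
W=np.array([at(c,u,v,16)[:2] for u,v in zip(xs,ys)]); r2=cv2.minAreaRect(W.astype(np.float32)); print(r2)
```

```text
t 0.15 pos [223.5 583.4 249.9] yaw 69.04 tilt [-0.    -0.001 -1.   ] | off cm [-39.31 -30.91  19.02] spin 50.04
[256 288  28  31 526] [269.03992395 303.10456274]
[[413.4 507.   16. ]
 [403.7 537.6  16. ]
 [453.2 545.5  16. ]
 [464.  514.2  16. ]]
((433.2417907714844, 526.3558959960938), (48.352630615234375, 31.913238525390625), 10.801345825195312)
```

View pics/w1.png

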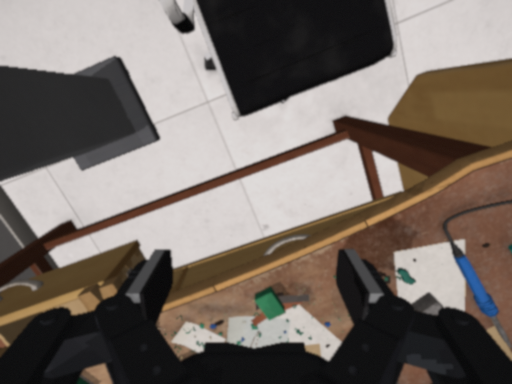

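The move didn't run because every row needs a spin key. The wrist view shows the start area and the other green block at (269,303), so I'll resend with spins added.

>>> {"fn": "jog_arm", "kwargs": {"plan": [{"offset": [-3.0, -2.36, 0.4], "spin": 0}, {"offset": [-3.0, -2.36, 0.4], "spin": 0}, {"offset": [-3.0, -2.36, 0.4], "spin": 0}, {"offset": [-3.0, -2.36, 0.4], "spin": 0}, {"offset": [-3.0, -2.36, 0.4], "spin": 0}, {"offset": [-3.0, -2.36, 0.4], "spin": 0}, {"offset": [-3.0, -2.36, 0.4], "spin": 0}, {"offset": [-3.0, -2.36, 0.4], "spin": 0}], "claw": 8.5, "newtons": 30}}

```text
time_s: 0.87
tcp_pos: [380.7, 319.8, 218.2]
eef_rot: [0.0, 0.182, 0.983, 0.0]
ft_force: [0.7, 0.2, -0.6]
width: 85.0
finger_force: 0.0
```

>>> {"fn": "jog_arm", "kwargs": {"plan": [{"offset": [-3.0, -2.36, 0.4], "spin": 0}, {"offset": [-3.0, -2.36, 0.4], "spin": 0}, {"offset": [-3.0, -2.36, 0.4], "spin": 0}, {"offset": [-3.0, -2.36, 0.4], "spin": 0}, {"offset": [-3.0, -2.36, 0.4], "spin": 0}, {"offset": [0, 0, 0], "spin": 7.1}, {"offset": [0, 0, 0], "spin": 7.1}, {"offset": [0, 0, 0], "spin": 7.1}]}}

```text
time_s: 1.53
tcp_pos: [478.3, 156.6, 198.2]
eef_rot: [-0.0, 0.364, 0.931, -0.0]
ft_force: [-0.7, -0.2, 0.1]
width: 85.1
finger_force: 0.0
```

>>> {"fn": "jog_arm", "kwargs": {"plan": [{"offset": [0, 0, 0], "spin": 7.1}, {"offset": [0, 0, 0], "spin": 7.1}, {"offset": [0, 0, 0], "spin": 7.1}, {"offset": [0, 0, 0], "spin": 7.1}, {"offset": [0, 0, 0], "spin": 0}, {"offset": [0, 0, 0], "spin": 0}]}}

```text
time_s: 2.03
tcp_pos: [477.9, 157.8, 198.2]
eef_rot: [0.0, 0.577, 0.817, -0.0]
ft_force: [-1.0, 0.1, 0.9]
width: 85.0
finger_force: 0.0
```

Run:
```python
from h import *
go(480,154,60,19)
c=cam('wrist'); cv2.imwrite('pics/w2.png',c['img'])
hsv=cv2.cvtColor(c['img'],cv2.COLOR_BGR2HSV); m=cv2.inRange(hsv,(55,90,30),(90,255,255))
k,l,st,ce=cv2.connectedComponentsWithStats(m)
i=1+np.argmax(st[1:,4]); print(st[i],ce[i])
ys,xs=np.where(l==i)
W=np.array([at(c,u,v,16)[:2] for u,v in zip(xs,ys)]); r2=cv2.minAreaRect(W.astype(np.float32)); print(r2)
```

```text
t 2.03 pos [477.9 157.8 198.2] yaw 19.58 tilt [-0. -0. -1.] | off cm [-0.42  0.07 13.82] spin 0.58
[ 237  162   39   27 1010] [255.72574257 175.29108911]
((479.4273681640625, 157.3909912109375), (42.40024948120117, 29.77851104736328), 19.535720825195312)
```

View pics/w2.png

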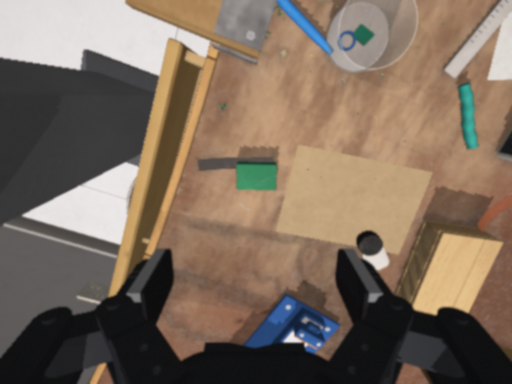

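The wrist view shows the target block at (256,176) with a dark strip along its far side, and the clamp at the bottom. The grasp is aligned, so I'll descend and grip gently.

>>> {"fn": "jog_arm", "kwargs": {"plan": [{"offset": [-0.14, 0.12, 3.9], "spin": 0}, {"offset": [0, 0, 3.9], "spin": 0}, {"offset": [0, 0, 3.9], "spin": 0}, {"offset": [0, 0, 3.0], "spin": 0}, {"offset": [0, 0, 2.0], "spin": 0}, {"offset": [0, 0, 1.0], "spin": 0}, {"offset": [0, 0, 0], "spin": 0}], "newtons": 20}}

```text
time_s: 2.67
tcp_pos: [478.8, 156.2, 19.7]
eef_rot: [-0.001, 0.577, 0.816, -0.001]
ft_force: [-0.2, 0.7, 0.4]
width: 84.8
finger_force: 0.0
```

>>> {"fn": "jog_arm", "kwargs": {"plan": [{"offset": [0, 0, 0], "spin": 0}, {"offset": [0, 0, 0], "spin": 0}, {"offset": [0, 0, 0], "spin": 0}, {"offset": [0, 0, 0], "spin": 0}, {"offset": [0, 0, 0], "spin": 0}, {"offset": [0, 0, 0], "spin": 0}, {"offset": [0, 0, 0], "spin": 0}], "claw": 4.0, "newtons": 20}}

```text
time_s: 3.25
tcp_pos: [480.3, 157.1, 22.6]
eef_rot: [0.0, 0.578, 0.816, 0.001]
ft_force: [-1.2, -0.5, 11.0]
width: 44.5
finger_force: 22.0
```

>>> {"fn": "jog_arm", "kwargs": {"plan": [{"offset": [0, 0, -1.5], "spin": 0}, {"offset": [0, 0, -3.5], "spin": 0}, {"offset": [0, 0, -3.5], "spin": 0}, {"offset": [-3.24, 0.77, -1.7], "spin": 0}, {"offset": [-3.24, 0.77, -1.7], "spin": 0}, {"offset": [-3.24, 0.77, -1.7], "spin": 0}, {"offset": [-3.24, 0.77, -1.7], "spin": 0}, {"offset": [-3.24, 0.77, -1.7], "spin": 0}]}}

```text
time_s: 3.92
tcp_pos: [570.2, 15.2, 193.4]
eef_rot: [0.001, 0.578, 0.816, 0.001]
ft_force: [1.0, -0.3, 0.1]
width: 44.7
finger_force: 20.9
```

>>> {"fn": "jog_arm", "kwargs": {"plan": [{"offset": [-3.24, 0.77, -1.7], "spin": 0}, {"offset": [-3.24, 0.77, -1.7], "spin": 0}, {"offset": [0, 0, 0], "spin": 6.56}, {"offset": [0, 0, 0], "spin": 6.56}, {"offset": [0, 0, 0], "spin": 6.56}, {"offset": [0, 0, 0], "spin": 6.56}, {"offset": [0, 0, 0], "spin": 6.56}, {"offset": [0, 0, 0], "spin": 0}]}}

```text
time_s: 4.58
tcp_pos: [605.5, -39.2, 226.0]
eef_rot: [0.0, 0.787, 0.617, 0.0]
ft_force: [-0.2, 1.4, -0.6]
width: 44.6
finger_force: 20.9
```

>>> {"fn": "jog_arm", "kwargs": {"plan": [{"offset": [0, 0, 0], "spin": 0}, {"offset": [0, 0, 0], "spin": 0}]}}

```text
time_s: 4.75
tcp_pos: [605.5, -39.3, 225.7]
eef_rot: [0.0, 0.784, 0.621, 0.0]
ft_force: [-0.6, -0.1, -1.2]
width: 44.8
finger_force: 20.9
```

Run:
```python
from h import *
import pickle
go(606.5,-39,47,-13.3)
D={n:cam(n) for n in('wrist','top')}; pickle.dump(D,open('d1.pkl','wb'))
c=D['wrist']; cv2.imwrite('pics/w3.png',cv2.resize(c['img'],(800,600),interpolation=cv2.INTER_CUBIC))
```

```text
t 4.75 pos [605.5 -39.3 225.7] yaw -13.21 tilt [ 0.  0. -1.] | off cm [ 0.04  0.08 17.87] spin 0.09
```

View pics/w3.png

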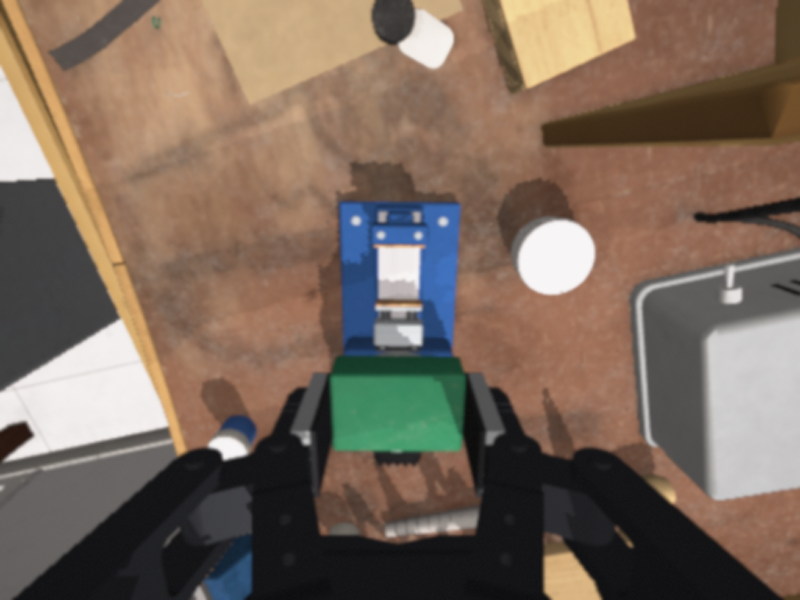

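The held block's top face spans about (332,380) to (465,450), square in the fingers. The clamp's far plate corners are at (340,203) and (460,203), and the fixed cork face is near row 246. I'll measure both.

Run:
```python
from h import *
import pickle
D=pickle.load(open('d1.pkl','rb')); c=D['wrist']; s=1.5625
def U(l): return [(np.array(q)+.5)/s-.5 for q in l]
pts=U([(340,203),(460,203),(373.5,246.5),(425.5,246.5)])
mods=[(-108,-46,8),(-108,46,8),(-80,-18,40),(-80,18,40)]
p,r=clamp_fit(c,pts,mods,[592,-100,-1.8]); print('clamp',p[:2],np.degrees(p[2]),(r*s).round(1).tolist())
print('bed+2.5',inworld(p,(-62.5,0,24)),'knob',inworld(p,(42,0,72)))
print('moving jaw face x in clamp (z41):',[ (lambda w:(np.cos(p[2])*(w[0]-p[0])+np.sin(p[2])*(w[1]-p[1])))(at(c,*U([(400,v)])[0],41)) for v in (303,310)])
tcp=np.array([605.5,-39.3,225.7])
for q in U([(332,380),(465,380),(332,450),(465,450),(398.5,415)]):
    w=at(c,*q,tcp[2]-6); print('blk',(w-tcp).round(1))
print('blk tool frame yaw -13.2')
# print colour column through mid for edges
g=c['img']; 
for v in range(150,170): print(v,g[v,256].tolist(),g[v,250].tolist())
for v in range(185,202): print(v,g[v,256].tolist())
```

```text
clamp [ 592.13342008 -100.74999417] -103.40487697477114 [[-1.7, -1.3], [1.1, -1.0], [0.7, 1.1], [-0.1, 1.2]]
bed+2.5 [606.62283912 -39.95273489  24.        ] knob [ 582.39653049 -141.6057524    72.        ]
moving jaw face x in clamp (z41): [np.float64(-39.240616262628556), np.float64(-33.808262686547955)]
blk [-18.8  16.2  -6. ]
blk [23.3  6.3 -6. ]
blk [-26.2  -9.8  -6. ]
blk [ 18.4 -20.3  -6. ]
blk [-0.8 -1.6 -6. ]
blk tool frame yaw -13.2
150 [174, 104, 60] [176, 106, 60]
151 [174, 105, 59] [177, 106, 61]
152 [174, 104, 60] [177, 106, 61]
153 [175, 105, 60] [176, 105, 61]
154 [173, 104, 62] [172, 104, 62]
155 [159, 106, 83] [156, 101, 76]
156 [137, 130, 149] [128, 115, 129]
157 [147, 176, 214] [133, 155, 188]
158 [190, 212, 233] [180, 197, 221]
159 [226, 230, 239] [221, 225, 233]
160 [235, 236, 241] [232, 232, 238]
161 [236, 236, 241] [233, 233, 239]
162 [237, 236, 241] [233, 233, 239]
163 [237, 237, 241] [233, 233, 239]
164 [237, 236, 241] [234, 234, 239]
165 [236, 236, 241] [233, 233, 239]
166 [236, 236, 241] [234, 234, 239]
167 [236, 236, 241] [234, 233, 238]
168 [237, 236, 241] [234, 234, 239]
169 [236, 236, 241] [234, 234, 239]
185 [184, 184, 192]
186 [183, 184, 191]
187 [180, 180, 187]
188 [172, 173, 180]
189 [166, 166, 173]
190 [152, 154, 163]
191 [119, 126, 139]
192 [77, 92, 111]
193 [61, 85, 111]
194 [88, 125, 160]
195 [133, 169, 206]
196 [177, 194, 214]
197 [209, 211, 216]
198 [210, 209, 211]
199 [186, 186, 190]
200 [170, 169, 176]
201 [165, 165, 171]
```

>>> {"fn": "jog_arm", "kwargs": {"plan": [{"offset": [0, 0.11, 3.9], "spin": 0.1}, {"offset": [0, 0, 3.9], "spin": 0}, {"offset": [0, 0, 3.9], "spin": 0}, {"offset": [0, 0, 3.0], "spin": 0}, {"offset": [0, 0, 2.0], "spin": 0}, {"offset": [0, 0, 0.6], "spin": 0}, {"offset": [0, 0, 0], "spin": 0}, {"offset": [0, 0, 0], "spin": 0}]}}

```text
time_s: 5.52
tcp_pos: [607.2, -40.0, 53.3]
eef_rot: [0.0, 0.785, 0.619, 0.0]
ft_force: [0.5, -0.4, 0.3]
width: 44.8
finger_force: 20.9
```

Run:
```python
from h import *
go(606.6,-39,47,-13.4)
print(monitor.observe()['ft_force'])
c=cam('wrist'); cv2.imwrite('pics/w4.png',cv2.resize(c['img'],(800,600),interpolation=cv2.INTER_CUBIC))
```

```text
t 5.52 pos [607.2 -40.   53.3] yaw -13.53 tilt [ 0.001 -0.    -1.   ] | off cm [ 0.08 -0.08  0.63] spin -0.13
[ 0.50459926 -0.42066224  0.32117368]
```

View pics/w4.png

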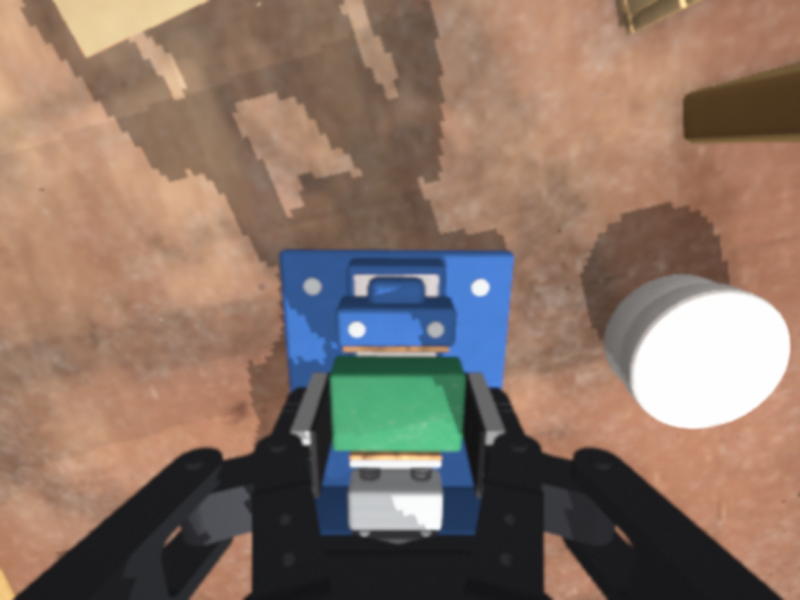

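The block hangs between the jaws: the fixed cork edge is at row 350, the block spans rows 357 to 450, and the moving cork is around 455 to 467. I'll compute the clearances.

Run:
```python
from h import *
c=cam('wrist'); s=1.5625
t=np.radians(-13.4-90); e=np.array([np.cos(t),np.sin(t)]); f=np.array([-e[1],e[0]])
o=np.array([607.2,-40.0])
for n,u,v,z in(('fixed face',398,352,40),('blk far bottom',398,357,30.7),('blk far top',398,379,46.7),('blk near top',398,450,46.7),('mov face top',396,467,41),('mov cork near edge?',396,455,41),('fixL',342,349,40),('fixR',451,349,40),('blkL',331,450,46.7),('blkR',465,450,46.7)):
    w=at(c,(u+.5)/s-.5,(v+.5)/s-.5,z)[:2]-o; print(n,'along x',round(w@e,1),'y',round(w@f,1))
```

```text
fixed face along x -17.9 y -0.2
blk far bottom along x -11.5 y -0.2
blk far top along x -11.3 y -0.3
blk near top along x 16.3 y -0.4
mov face top along x 28.0 y -1.1
mov cork near edge? along x 22.8 y -1.1
fixL along x -19.1 y -19.1
fixR along x -18.9 y 17.6
blkL along x 16.2 y -23.6
blkR along x 16.4 y 22.9
```

>>> {"fn": "jog_arm", "kwargs": {"plan": [{"offset": [0, 0, 0.35], "spin": 0}, {"offset": [0, 0, 0.1], "spin": 0}, {"offset": [0, 0, 0], "spin": 0}, {"offset": [0, 0, 0], "spin": 0}]}}

```text
time_s: 5.95
tcp_pos: [606.7, -39.7, 48.0]
eef_rot: [0.0, 0.786, 0.619, 0.0]
ft_force: [-1.0, -0.0, -1.1]
width: 44.5
finger_force: 20.9
```

>>> {"fn": "jog_arm", "kwargs": {"plan": [{"offset": [0, 0, 0.1], "spin": 0}, {"offset": [0, 0, 0], "spin": 0}, {"offset": [0, 0, 0], "spin": 0}]}}

```text
time_s: 6.2
tcp_pos: [606.6, -39.7, 46.8]
eef_rot: [-0.0, 0.786, 0.619, -0.0]
ft_force: [0.2, -0.1, -0.6]
width: 44.6
finger_force: 20.9
```

>>> {"fn": "jog_arm", "kwargs": {"plan": [{"offset": [0, 0, 0.1], "spin": 0}, {"offset": [0, 0, 0], "spin": 0}, {"offset": [0, 0, 0], "spin": 0}]}}

```text
time_s: 6.45
tcp_pos: [606.7, -39.7, 46.5]
eef_rot: [-0.0, 0.786, 0.619, 0.0]
ft_force: [-4.6, 0.3, 13.7]
width: 44.5
finger_force: 22.6
```

Contact with the bed. Now releasing and rising.

>>> {"fn": "jog_arm", "kwargs": {"plan": [{"offset": [0, 0, 0], "spin": 0}, {"offset": [0, 0, 0], "spin": 0}, {"offset": [0, 0, 0], "spin": 0}, {"offset": [0, 0, 0], "spin": 0}, {"offset": [0, 0, 0], "spin": 0}], "claw": 7.5}}

```text
time_s: 6.87
tcp_pos: [606.6, -39.7, 45.7]
eef_rot: [-0.0, 0.786, 0.619, -0.0]
ft_force: [-0.8, 0.8, 0.1]
width: 75.5
finger_force: 0.0
```

>>> {"fn": "jog_arm", "kwargs": {"plan": [{"offset": [0, 0, -2.0], "spin": 0}, {"offset": [0, 0, -4.0], "spin": 0}, {"offset": [0, 0, -4.0], "spin": 0}, {"offset": [0, 0, -4.0], "spin": 0}, {"offset": [0, 0, 0], "spin": 0}, {"offset": [0, 0, 0], "spin": 0}]}}

```text
time_s: 7.37
tcp_pos: [607.7, -39.7, 188.1]
eef_rot: [0.001, 0.786, 0.619, 0.002]
ft_force: [0.2, 0.4, -1.1]
width: 74.9
finger_force: 0.0
```

Run:
```python
from h import *
go(582.4,-141.2,180,-13.4)
c=cam('wrist'); cv2.imwrite('pics/w5.png',cv2.resize(c['img'],(800,600),interpolation=cv2.INTER_CUBIC))
```

```text
t 7.37 pos [607.7 -39.7 188.1] yaw -13.55 tilt [ 0.004  0.    -1.   ] | off cm [-10.47  -0.08   0.79] spin -0.15
```

View pics/w5.png

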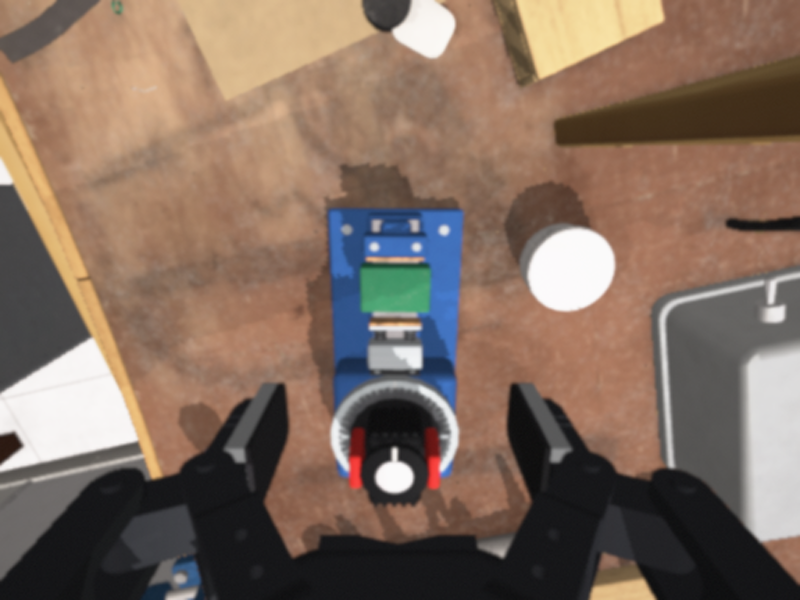

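The block lies on the bed at (396,288), between the corks. The knob cap is at (394,475), the tabs are at x=357 and 433, and the ring is centred at (395,436).

Run:
```python
from h import *
c=cam('wrist'); s=1.5625
t=np.radians(-13.4-90); e=np.array([np.cos(t),np.sin(t)]); f=np.array([-e[1],e[0]])
for n,u,v,z in(('ring',395,436,50),('cap',394,476,89),('tabL',350,470,86),('tabR',440,470,86),('fix face',396,262,40),('fixL',366,261,40),('fixR',425,261,40),('blk near',396,311,40),('mov face',396,328,41)):
    w=at(c,(u+.5)/s-.5,(v+.5)/s-.5,z)[:2]; print(n,w.round(1),'x',round(w@e,1),'y',round(w@f,1))
K=np.array([582.4,-141.4]); print('knob pred',K@e,K@f)
```

```text
ring [ 580.6 -139.1] x 0.8 y 597.0
cap [ 580.1 -139.3] x 1.1 y 596.5
tabL [ 554.6 -131.1] x -1.0 y 569.9
tabR [ 607.5 -144. ] x -0.7 y 624.4
fix face [609.4 -23.2] x -118.7 y 598.2
fixL [591.5 -18.2] x -119.4 y 579.6
fixR [627.  -26.8] x -119.3 y 616.2
blk near [601.8 -54.6] x -86.4 y 598.1
mov face [599.1 -65.6] x -75.0 y 598.0
knob pred 2.5805301838114496 599.3138250232264
```

>>> {"fn": "jog_arm", "kwargs": {"plan": [{"offset": [-3.48, -0.07, 0], "spin": 0}, {"offset": [-3.48, -0.07, 0], "spin": 0}, {"offset": [-3.47, -0.06, 0], "spin": 0}, {"offset": [0, 0, 2.5], "spin": 0}, {"offset": [0, 0, 3.5], "spin": 0}, {"offset": [0, 0, 2.5], "spin": 0}, {"offset": [0, 0, 1.5], "spin": 0}, {"offset": [0, 0, 0], "spin": 0}]}}

```text
time_s: 8.13
tcp_pos: [577.8, -140.2, 81.5]
eef_rot: [-0.002, 0.786, 0.619, -0.002]
ft_force: [-0.2, 0.2, -0.5]
width: 75.0
finger_force: 0.0
```

Run:
```python
from h import *
go(581.3,-140.5,74,-13.5)
print(monitor.observe()['ft_force'])
```

```text
t 8.13 pos [ 577.8 -140.2   81.5] yaw -13.58 tilt [-0.007  0.001 -1.   ] | off cm [0.06 0.35 0.75] spin -0.08
[-0.22157242  0.17232053 -0.54105108]
```

>>> {"fn": "jog_arm", "kwargs": {"plan": [{"offset": [0, 0, 0], "spin": 0}, {"offset": [0, 0, 0], "spin": 0}, {"offset": [0, 0, 0], "spin": 0}]}}

```text
time_s: 8.38
tcp_pos: [580.7, -140.7, 86.8]
eef_rot: [0.0, 0.786, 0.619, 0.0]
ft_force: [0.2, -0.8, 0.2]
width: 75.1
finger_force: 0.0
```

Run:
```python
from h import *
go(581.3,-140.5,74,-13.5)
```

```text
t 8.38 pos [ 580.7 -140.7   86.8] yaw -13.56 tilt [ 0.001 -0.    -1.   ] | off cm [0.04 0.05 1.28] spin -0.06
```

>>> {"fn": "jog_arm", "kwargs": {"plan": [{"offset": [0.04, 0.05, 0.7], "spin": 0}, {"offset": [0, 0, 0.55], "spin": 0}, {"offset": [0, 0, 0], "spin": 0}, {"offset": [0, 0, 0], "spin": 0}, {"offset": [0, 0, 0], "spin": 0}]}}

```text
time_s: 8.8
tcp_pos: [580.8, -140.4, 73.3]
eef_rot: [-0.0, 0.786, 0.619, -0.0]
ft_force: [1.3, 0.0, 0.1]
width: 75.2
finger_force: 0.0
```

>>> {"fn": "jog_arm", "kwargs": {"plan": [{"offset": [0, 0, 0], "spin": 0}, {"offset": [0, 0, 0], "spin": 0}, {"offset": [0, 0, 0], "spin": 0}, {"offset": [0, 0, 0], "spin": 0}, {"offset": [0, 0, 0], "spin": 0}, {"offset": [0, 0, 0], "spin": 0}, {"offset": [0, 0, 0], "spin": 0}], "claw": 4.0, "newtons": 35}}

```text
time_s: 9.38
tcp_pos: [581.7, -140.6, 74.5]
eef_rot: [0.001, 0.786, 0.619, 0.001]
ft_force: [-0.5, 1.1, 16.0]
width: 44.7
finger_force: 33.7
```

Run:
```python
from h import *
go(581.3,-140.5,74,-13.5)
s=monitor.observe(); print(s['ft_force'],s['moment'],s['width'],s['finger_force'])
```

```text
t 9.38 pos [ 581.7 -140.6   74.5] yaw -13.57 tilt [ 0.002 -0.    -1.   ] | off cm [ 0.   -0.04  0.05] spin -0.07
[-0.46966591  1.11724422 15.9602075 ] [ 0.08243846  0.31150523 -0.01615545] 44.70308802282448 33.72345507144928
```

>>> {"fn": "jog_arm", "kwargs": {"plan": [{"offset": [0, 0, -0.1], "spin": 0}, {"offset": [0, 0, 0], "spin": 3}, {"offset": [0, 0, 0], "spin": 3}, {"offset": [0, 0, 0], "spin": 3}, {"offset": [0, 0, 0], "spin": 3}, {"offset": [0, 0, 0], "spin": 3}, {"offset": [0, 0, 0], "spin": 0}, {"offset": [0, 0, 0], "spin": 0}]}}

```text
time_s: 10.05
tcp_pos: [581.7, -140.6, 74.8]
eef_rot: [0.001, 0.859, 0.512, 0.001]
ft_force: [6.1, -2.6, 5.2]
width: 44.3
finger_force: 42.5
```

```bash
cat >> h.py <<'E'
def st():
    go(581.3,-140.5,74,-13.5)
    s=monitor.observe(); print(s['ft_force'].round(2),s['moment'].round(3),s['width'].round(2),round(s['finger_force'],1))
E
python3 -c "from h import *; st()"
```

```text
t 10.05 pos [ 581.7 -140.6   74.8] yaw -28.46 tilt [ 0.002 -0.001 -1.   ] | off cm [-0.01 -0.04  0.08] spin -14.96Traceback (most recent call last):
  File "<string>", line 1, in <module>
    from h import *; st()
                     ~~^^
  File "h.py", line 36, in st
    s=monitor.observe(); print(s['ft_force'].round(2),s['moment'].round(3),s['width'].round(2),round(s['finger_force'],1))
                                                                           ^^^^^^^^^^^^^^^^
AttributeError: 'float' object has no attribute 'round'
```

>>> {"fn": "jog_arm", "kwargs": {"plan": [{"offset": [0, 0, 0], "spin": 3}, {"offset": [0, 0, 0], "spin": 3}, {"offset": [0, 0, 0], "spin": 3}, {"offset": [0, 0, 0], "spin": 3}, {"offset": [0, 0, 0], "spin": 3}, {"offset": [0, 0, 0], "spin": 0}, {"offset": [0, 0, 0], "spin": 0}]}}

```text
time_s: 10.63
tcp_pos: [581.8, -140.7, 74.8]
eef_rot: [0.001, 0.919, 0.395, 0.001]
ft_force: [5.5, -1.7, 5.1]
width: 44.5
finger_force: 42.5
```

```bash
sed -i "s/s\['width'\].round(2)/round(s['width'],2)/" h.py
python3 - <<'E'
from h import *
st()
for _ in range(2):
    c=cam('wrist'); print(monitor.observe()['moment'].round(3))
cv2.imwrite('pics/w6.png',cv2.resize(c['img'],(800,600),interpolation=cv2.INTER_CUBIC))
E
```

```text
t 10.63 pos [ 581.8 -140.7   74.8] yaw -43.46 tilt [ 0.002 -0.001 -1.   ] | off cm [-0.02 -0.05  0.08] spin -29.96
[ 5.5  -1.72  5.09] [-0.423 -1.303 -0.021] 44.46 42.5
[-0.47  -1.304 -0.025]
[-0.445 -1.32  -0.045]
```

View pics/w6.png

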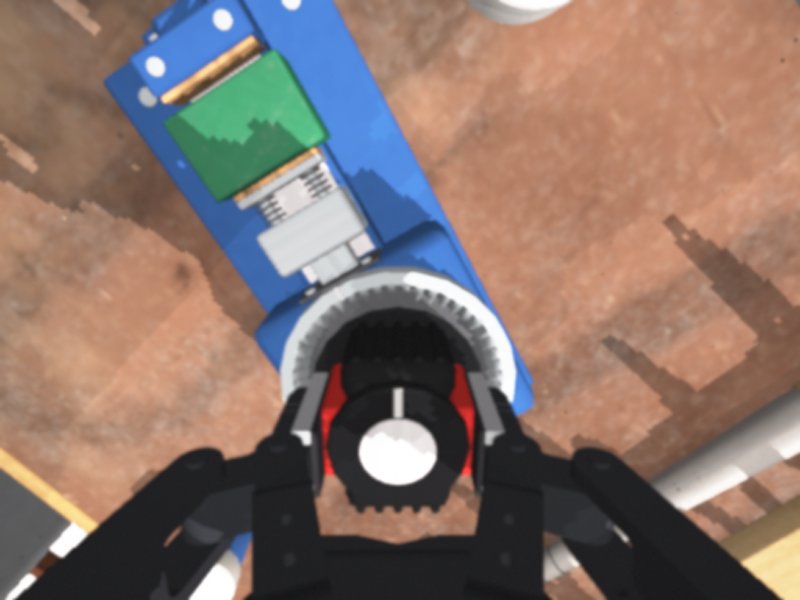

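Tenth and last view: the fingers hold both red tabs home and the pointer is turned with the gripper. The jaw is close to the block. From here I'll step by notches and watch the moment.

>>> {"fn": "jog_arm", "kwargs": {"plan": [{"offset": [0, 0, 0], "spin": 2.5}, {"offset": [0, 0, 0], "spin": 2.5}, {"offset": [0, 0, 0], "spin": 2.5}, {"offset": [0, 0, 0], "spin": 0}, {"offset": [0, 0, 0], "spin": 0}]}}

```text
time_s: 11.15
tcp_pos: [581.8, -140.7, 74.8]
eef_rot: [0.001, 0.943, 0.334, 0.001]
ft_force: [6.5, -2.1, 4.8]
width: 43.9
finger_force: 42.5
```

```bash
cat >> h.py <<'E'
def mz(n=5):
    a=[]
    for i in range(n):
        s=monitor.observe(); a.append(np.r_[s['moment'],s['ft_force']]); cam('top')
    go(581.3,-140.5,74,-13.57); print('mean',np.mean(a,0).round(3),'sd',np.std(a,0)[2].round(3),s['width'])
E
python3 -c "from h import *; mz()"
```

```text
t 11.4 pos [ 581.8 -140.7   74.8] yaw -50.94 tilt [ 0.002 -0.001 -1.   ] | off cm [-0.02 -0.05  0.08] spin -37.37
mean [-0.496 -1.376 -0.032  6.237 -2.177  4.408] sd 0.015 44.553514584730735
```

>>> {"fn": "jog_arm", "kwargs": {"plan": [{"offset": [0, 0, 0], "spin": 2.5}, {"offset": [0, 0, 0], "spin": 2.5}, {"offset": [0, 0, 0], "spin": 2.5}, {"offset": [0, 0, 0], "spin": 0}, {"offset": [0, 0, 0], "spin": 0}]}}

```text
time_s: 11.82
tcp_pos: [581.8, -140.8, 74.8]
eef_rot: [0.001, 0.962, 0.272, 0.001]
ft_force: [6.4, -2.9, 3.8]
width: 44.5
finger_force: 42.4
```

```bash
python3 -c "from h import *; mz()"
```

```text
t 12.07 pos [ 581.8 -140.8   74.8] yaw -58.45 tilt [ 0.002 -0.001 -1.   ] | off cm [-0.03 -0.05  0.08] spin -44.88
mean [-0.554 -1.421 -0.011  6.309 -2.161  4.074] sd 0.022 44.19685856449685
```

>>> {"fn": "jog_arm", "kwargs": {"plan": [{"offset": [0, 0, 0], "spin": 2.5}, {"offset": [0, 0, 0], "spin": 2.5}, {"offset": [0, 0, 0], "spin": 2.5}, {"offset": [0, 0, 0], "spin": 0}, {"offset": [0, 0, 0], "spin": 0}]}}

```text
time_s: 12.48
tcp_pos: [581.8, -140.8, 74.8]
eef_rot: [0.001, 0.978, 0.208, 0.001]
ft_force: [6.0, -2.5, 5.1]
width: 44.2
finger_force: 42.4
```

```bash
python3 -c "from h import *; mz()"
```

```text
t 12.73 pos [ 581.8 -140.8   74.8] yaw -65.94 tilt [ 0.002 -0.001 -1.   ] | off cm [-0.04 -0.05  0.08] spin -52.37
mean [-0.607 -1.43   0.046  6.307 -2.617  4.206] sd 0.026 44.250977948366
```

>>> {"fn": "jog_arm", "kwargs": {"plan": [{"offset": [0, 0, 0], "spin": 2.5}, {"offset": [0, 0, 0], "spin": 2.5}, {"offset": [0, 0, 0], "spin": 2.5}, {"offset": [0, 0, 0], "spin": 0}, {"offset": [0, 0, 0], "spin": 0}]}}

```text
time_s: 13.15
tcp_pos: [581.8, -140.9, 74.8]
eef_rot: [0.001, 0.99, 0.144, 0.001]
ft_force: [7.1, -2.9, 4.5]
width: 44.1
finger_force: 42.4
```

```bash
python3 -c "from h import *; mz(7)"
```

```text
t 13.5 pos [ 581.8 -140.9   74.8] yaw -73.44 tilt [ 0.002 -0.001 -1.   ] | off cm [-0.04 -0.05  0.08] spin -59.87
mean [-0.69  -1.452  0.151  6.829 -3.235  3.8  ] sd 0.037 44.372774255858324
```

Around 12.5 N of jaw force at 60°, which is exactly 8 notches, and the next notch would give about 20 N. I'll add a slight forward bias and let go so it locks there.

>>> {"fn": "jog_arm", "kwargs": {"plan": [{"offset": [0, 0, 0], "spin": 1.0}, {"offset": [0, 0, 0], "spin": 0}, {"offset": [0, 0, 0], "spin": 0}]}}

```text
time_s: 13.75
tcp_pos: [581.8, -140.9, 74.8]
eef_rot: [0.001, 0.991, 0.135, 0.001]
ft_force: [6.8, -3.3, 4.0]
width: 43.8
finger_force: 42.3
```

```bash
python3 -c "from h import *; mz(5)"
```

```text
t 14.0 pos [ 581.8 -140.9   74.8] yaw -74.44 tilt [ 0.002 -0.001 -1.   ] | off cm [-0.04 -0.05  0.08] spin -60.87
mean [-0.676 -1.448  0.12   6.712 -3.024  3.924] sd 0.027 44.53266294678998
```

>>> {"fn": "jog_arm", "kwargs": {"plan": [{"offset": [0, 0, 0], "spin": 0}, {"offset": [0, 0, 0], "spin": 0}, {"offset": [0, 0, 0], "spin": 0}, {"offset": [0, 0, 0], "spin": 0}, {"offset": [0, 0, 0], "spin": 0}, {"offset": [0, 0, 0], "spin": 0}], "claw": 7.5}}

```text
time_s: 14.5
tcp_pos: [580.7, -140.3, 74.3]
eef_rot: [-0.0, 0.991, 0.134, -0.0]
ft_force: [0.5, -0.9, -0.7]
width: 74.9
finger_force: 0.0
```

Run:
```python
from h import *
mz(2)
c=cam('wrist'); cv2.imwrite('pics/w7.png',c['img']); g=c['img']
hsv=cv2.cvtColor(g,cv2.COLOR_BGR2HSV); m=cv2.inRange(hsv,(0,150,60),(8,255,255))|cv2.inRange(hsv,(174,150,60),(180,255,255))
k,l,s,ce=cv2.connectedComponentsWithStats(m)
for i in range(1,k):
    if s[i,4]>30: print(s[i],ce[i].round(1))
def tabs(yaw,half):
    a=np.radians(yaw)
    for sg in(1,-1):
        f=sg*np.array([np.cos(a),np.sin(a)]); e=np.array([-f[1],f[0]])
        P=[np.r_[np.array([581.8,-140.8])+f*half+e*q,86] for q in(-12,12)]
        print('pred outer top edge',half,[px(c,p).round(1).tolist() for p in P])
for h in(28,23): tabs(-73.5,h)
```

```text
t 14.6 pos [ 580.8 -140.3   74.3] yaw -74.55 tilt [-0.  0. -1.] | off cm [0.05 0.03 0.03] spin -60.98
mean [ 0.004 -0.003 -0.033  0.488  0.234 -0.39 ] sd 0.037 75.28059220307796
[ 292  230   24   72 1183] [304.7 264.4]
[ 196  232   24   73 1179] [206.9 266.7]
pred outer top edge 28 [[315.6, 302.2], [318.1, 257.7]]
pred outer top edge 28 [[192.9, 259.8], [197.2, 304.1]]
pred outer top edge 23 [[305.0, 302.3], [306.9, 257.8]]
pred outer top edge 23 [[204.0, 259.5], [207.7, 303.9]]
```

Both tabs read as out (119.5 px apart; about 121 expected when out, about 108 if hung), and the tab line matches the 60° notch. Rising clear.

>>> {"fn": "jog_arm", "kwargs": {"plan": [{"offset": [0, 0, -2.0], "spin": 0}, {"offset": [0, 0, -3.5], "spin": 0}, {"offset": [0, 0, -3.5], "spin": 0}, {"offset": [0, 0, -3.5], "spin": 0}, {"offset": [0, 0, -2.0], "spin": 0}, {"offset": [0, 0, 0], "spin": 0}, {"offset": [0, 0, 0], "spin": 0}, {"offset": [0, 0, 0], "spin": 0}]}}

```text
time_s: 15.32
tcp_pos: [580.5, -140.0, 218.7]
eef_rot: [-0.0, 0.991, 0.134, -0.0]
ft_force: [0.4, 0.4, -0.4]
width: 75.2
finger_force: 0.0
```

Run:
```python
from h import *
go(581,-140,200,-73.5)
c=cam('wrist'); g=c['img']
hsv=cv2.cvtColor(g,cv2.COLOR_BGR2HSV)
m=cv2.inRange(hsv,(0,150,60),(8,255,255))|cv2.inRange(hsv,(174,150,60),(180,255,255))
k,l,s,ce=cv2.connectedComponentsWithStats(m); C=[]
for i in range(1,k):
    if s[i,4]>60: 
        w=at(c,*ce[i],75); C.append(w); print(s[i],w.round(1))
if len(C)==2: d=C[0]-C[1]; print('tab line az',np.degrees(np.arctan2(d[1],d[0])),np.linalg.norm(d))
m=cv2.inRange(hsv,(55,90,30),(90,255,255)); k,l,s,ce=cv2.connectedComponentsWithStats(m)
i=1+np.argmax(s[1:,4]); ys,xs=np.where(l==i)
W=np.array([at(c,u,v,40)[:2] for u,v in zip(xs,ys)]).astype(np.float32); print('block',cv2.minAreaRect(W))
```

```text
t 15.32 pos [ 580.5 -140.   218.7] yaw -74.55 tilt [-0.001  0.    -1.   ] | off cm [0.05 0.01 1.87] spin -1.05
[276 167  10  31 258] [ 589.4 -164.2   75. ]
[226 168  10  32 255] [ 575.2 -117.7   75. ]
[461 188  25  13 136] [ 628.4 -348.6   75. ]
[450 207  21  18 122] [ 603.4 -348.    75. ]
[499 207  11  10  64] [ 618.5 -386.5   75. ]
[431 245  21  14  92] [ 561.6 -348.9   75. ]
[424 262  17  17 100] [ 538.3 -349.8   75. ]
[465 267  25  26 244] [ 540.5 -401.8   75. ]
[453 287  27  18 189] [ 518.3 -400.9   75. ]
block ((607.306884765625, -38.719276428222656), (31.232257843017578, 45.71477127075195), 76.39481353759766)
```

```bash
python3 -c "from h import *; print(job.close_job())"
```

```text
the job is handed in; nothing more can be done
None
```

The wax block is clamped flat on the bed and the job is handed in; I estimate 10–13 N of jaw force, a little under the 15 N asked, with the knob locked at the 60° notch and both tabs out. I stopped there because the next notch would have given about 20 N, right at the creep limit.

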